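Size an unmarked locating pin in the hole gauge

ROBOT

A 6-joint arm with a two-finger parallel gripper is mounted at the origin on a cart in front of the work surface, level with it; the furniture and walls round the work are solid. World frame = base frame: x ahead of the robot, y to its left, z up, the work surface at z = 0. Lengths are in m, angles in degrees, forces in N, time in s.
With the tool pointing down it reaches from about 0.25 to 0.725 m from the base axis. Payload 9.7 kg.
Tool frame: the origin (TCP) lies midway between the tips of the shut fingers; the grasp point (between the pads) lies 19 mm behind it; z points along the fingers, y is the line along which they close (so a half turn about z gives the same grasp; the last joint's range is limited). The gripper opens to 85 mm and grips with 20 to 120 N. Pads are 22 mm wide; open, the fingers measure 114 mm over their backs; the gripper's body (76 mm by 85 mm) begins 54 mm behind the grasp point. The pads swing forward as they close: fully open they stand 13 mm farther back than shut.
Start: joints at [68.411, 4.979, 10.078, 95.1, 0, 90], TCP at [0.202, 0.511, 0.231] pointing down, gripper open.
Joint ranges: [-179.16, 179.16], [-48.56, 103.87], [-65.8, 70.77], [-126.05, 130.52], [-82.76, 87.17], [-180, 180]. Speed limits (degrees/s): [127.2, 127.2, 147.25, 180, 180, 180].

INTERFACE

Orientations are given as [roll, pitch, yaw] about the fixed x, y, z axes, in that order (R = Rz(yaw) Ry(pitch) Rx(roll)).
In Python, from workcell import bot gives the robot as it stands. The module is installed in compiled form; this text tells all that it offers.
- The arm moves only by the tool send_rows, never from a script. Its argument "moves" is one flat list of numbers, 7 for each row, row after row: the shift along the world's x, y, z normalised to -1 to 1, where 1 is 0.025 m, then the turn, a rotation vector about the world's x, y, z normalised to -1 to 1, where 1 is 0.15 rad, then the closure, from -1 (fully open) to 1 (shut), so that 0 is half open. A call has 1 to 8 rows; each row shifts and turns the commanded pose from where the row before left it; what a row does not reach is not made up. A row lasts 1/8 s, in which the tool goes at most 62.5 mm and 10.7 degrees, less where a joint would pass 70% of its speed; a pose out of reach is approached as far as the arm can. A call with a number of a shift or a turn outside -1 to 1 is refused whole. A call with a gripper value outside its range is refused whole. The fingers move at their own pace and stop on an object; "squeeze" is the grip in N (left out, the last holds). Time passes only in rows, so rows that do not move let the fingers close. It gives the time, the measured TCP pose, the force, the opening and the grip force at its end, in the units of the state.
- bot.get_obs(): the state, without advancing time (a new reading comes with each control period).
- bot.camera(name): name is "scene" or "top"; returns a dict with "color" (400x640x3 uint8, red, green, blue), "camera_matrix" (3x3 intrinsics, pixels), "R" (3x3) and "t" (3): a world point X has camera coordinates R X + t. Camera axes: x right, y down, z forward; pixel columns grow to the right and rows downward; lengths in m; the calibration is good to about 2 mm. A picture is of the moment at which its call begins. There is no depth.
- bot.job_done(): hands the job in; it is judged then, once.
Trained networks look in the newest picture that a camera, given by its name, has taken for a name from the list of things; names that differ only in an ending like _2 or _b are one class to them, and where a whole thing is asked for, a point or a joint stands for the part that bears it (a point fixed in the world has none). Each returns a list of dicts, best first, with "p" (0 to 1); they miss things now and then, are a little off and sometimes report something else, mostly with a low value. They report only what shows in the picture. A call takes as long as a camera call. They do not tell look-alikes from the thing itself.
- bot.boxes_of(camera, query): "extent" ([left, top, right, bottom] in pixels, round what is visible of it).
- bot.trace(camera, query): "region" (400x640 bool, what is visible of it) and "extent" ([left, top, right, bottom] in pixels, round what is visible of it).
- bot.landmark_of(camera, query): "pixel" ([column, row] in pixels: a listed point, or the origin of a listed thing).
The state is a dict: "time": time; "q": joint angles; "qd": joint speeds; "joint_efforts": joint torques, N m; "ee_pos": TCP position; "tcp_rot": TCP orientation; "wrist_force": force on the tool from outside, world axes, zero at the start; "torque": the same for the moment, N m; "opening": finger opening in m; "grasp_force": force on a finger pad.
Only numpy, scipy, OpenCV 4.12 (cv2) and the standard library are available. Lean on these libraries where they do the work, as an engineer would, in place of code of your own. Each camera call takes 0.05 s, during which the arm holds its last target. There are 200 camera calls.

TASK

Find the size of the unmarked pin in the red stand: feel it gently into the holes of the sprung gauge plate, never forcing it; press it squarely on a hole that proves too small for it, then leave it in the smallest hole that takes it, upright, the shank right through and its brass step resting on the plate, and let go. Do not disturb the other two pins, the wooden block or the offcut.

Things in the scene. Friction and masses are not known exactly. Their poses are not given: they have to be found in the camera images.
- pin_a: pin, 97 mm tall, 0.14 kg. From the foot up: steel shank (0-34 mm, 1 mm chamfer), brass step 4.2 mm wider than the shank (34-42), dark flange 40 mm across (42-47), pale wooden grip 22 x 22 mm square (47-97). Origin at the foot, z up, x and y normal to the grip's flats. Shank 14.2, 19.2 or 24.2 mm; all differ, unmarked, any may be in the red stand. Hangs by its flange, foot 8 mm up.
- pin_b: pin, 97 mm tall, 0.14 kg. From the foot up: steel shank (0-34 mm, 1 mm chamfer), brass step 4.2 mm wider than the shank (34-42), dark flange 40 mm across (42-47), pale wooden grip 22 x 22 mm square (47-97). Origin at the foot, z up, x and y normal to the grip's flats. Shank 14.2, 19.2 or 24.2 mm; all differ, unmarked, any may be in the red stand. Hangs by its flange, foot 8 mm up.
- pin_c: pin, 97 mm tall, 0.14 kg. From the foot up: steel shank (0-34 mm, 1 mm chamfer), brass step 4.2 mm wider than the shank (34-42), dark flange 40 mm across (42-47), pale wooden grip 22 x 22 mm square (47-97). Origin at the foot, z up, x and y normal to the grip's flats. Shank 14.2, 19.2 or 24.2 mm; all differ, unmarked, any may be in the red stand. Hangs by its flange, foot 8 mm up.
- pin_a_step (a point): point on the axis of pin_a at the underside of its brass step, 34 mm above its foot
- pin_b_step (a point): point on the axis of pin_b at the underside of its brass step, 34 mm above its foot
- pin_c_step (a point): point on the axis of pin_c at the underside of its brass step, 34 mm above its foot
- red_stand: fixed red block 60 x 60 x 50 mm with one 31 mm hole down through it, in which the pin to be gauged hangs by its flange. Origin at the centre of its underside, on the hole's axis.
- rack: fixed dark wooden block 60 x 150 x 50 mm, long along its y, with two 31 mm holes at y = -40 and +40 mm that hold the two other pins by their flanges. Origin at the centre of its underside.
- gauge: fixed gauge: wooden foot 84 x 226 x 12 mm, long along y; on sprung posts a steel plate 64 x 200 x 10 mm, top 65 mm above the bench (post nuts 6 mm higher, near its ends), with 4 through holes along y, 44 mm apart, smallest at +y. Origin under the foot's centre, z up. Pressed, the plate starts to sink at 3.6 N, then 1.5 N per mm, hard stop at 8 mm; it cannot move sideways.
- hole_1 (a point): centre of the mouth of the gauge's 11 mm hole (1 red dot), at the plate's top face, z up; 0.6 mm chamfer. A shank that fits has 1.8 mm of play and its step stops on the rim; a smaller pin sinks in past its step, a larger one is stopped at the mouth. It moves down with the plate.
- hole_2 (a point): centre of the mouth of the gauge's 16 mm hole (2 red dots), at the plate's top face, z up; 0.6 mm chamfer. A shank that fits has 1.8 mm of play and its step stops on the rim; a smaller pin sinks in past its step, a larger one is stopped at the mouth. It moves down with the plate.
- hole_3 (a point): centre of the mouth of the gauge's 21 mm hole (3 red dots), at the plate's top face, z up; 0.6 mm chamfer. A shank that fits has 1.8 mm of play and its step stops on the rim; a smaller pin sinks in past its step, a larger one is stopped at the mouth. It moves down with the plate.
- hole_4 (a point): centre of the mouth of the gauge's 26 mm hole (4 red dots), at the plate's top face, z up; 0.6 mm chamfer. A shank that fits has 1.8 mm of play and its step stops on the rim; a smaller pin sinks in past its step, a larger one is stopped at the mouth. It moves down with the plate.
- burl_block: loose wooden block 66 x 98 x 40 mm, a bystander. Origin at the centre of its underside.
- offcut: loose wooden offcut 34 x 75 x 34 mm, a bystander. Origin at the centre of its underside.
Not all that is in view belongs to the job. What is shaped like the pin_c but blue is not meant. Several things have the shape of the red_stand; the one meant has the colours described above.

How it is judged (in metres and radians):
On the way, in this order (a step that is already met when the one before it is completed fails the run):
1. a pin has been pressed on the mouth of a hole within 3 mm of its centre and has not gone in (contact with the gauge above 1.5 N for 0.1 s) (((horizontal distance between pin_a and hole_1 below 0.003 m and z of pin_a in the frame of hole_1 between -0.003 and 0.003 m and contact force between pin_a and gauge above 1.5 N) or (horizontal distance between pin_a and hole_2 below 0.003 m and z of pin_a in the frame of hole_2 between -0.003 and 0.003 m and contact force between pin_a and gauge above 1.5 N) or (horizontal distance between pin_a and hole_3 below 0.003 m and z of pin_a in the frame of hole_3 between -0.003 and 0.003 m and contact force between pin_a and gauge above 1.5 N) or (horizontal distance between pin_b and hole_1 below 0.003 m and z of pin_b in the frame of hole_1 between -0.003 and 0.003 m and contact force between pin_b and gauge above 1.5 N) or (horizontal distance between pin_b and hole_2 below 0.003 m and z of pin_b in the frame of hole_2 between -0.003 and 0.003 m and contact force between pin_b and gauge above 1.5 N) or (horizontal distance between pin_b and hole_3 below 0.003 m and z of pin_b in the frame of hole_3 between -0.003 and 0.003 m and contact force between pin_b and gauge above 1.5 N) or (horizontal distance between pin_c and hole_1 below 0.003 m and z of pin_c in the frame of hole_1 between -0.003 and 0.003 m and contact force between pin_c and gauge above 1.5 N) or (horizontal distance between pin_c and hole_2 below 0.003 m and z of pin_c in the frame of hole_2 between -0.003 and 0.003 m and contact force between pin_c and gauge above 1.5 N) or (horizontal distance between pin_c and hole_3 below 0.003 m and z of pin_c in the frame of hole_3 between -0.003 and 0.003 m and contact force between pin_c and gauge above 1.5 N))), for 0.1 s.
2. the pin is then home in a hole, its step on the rim (only the smallest hole that takes it allows this) (((angle between pin_a's own z axis and vertical below 0.06 rad and horizontal distance between pin_a_step and hole_2 below 0.0017 m and z of pin_a_step in the frame of hole_2 between -0.003 and 0.0025 m) or (angle between pin_a's own z axis and vertical below 0.06 rad and horizontal distance between pin_a_step and hole_3 below 0.0017 m and z of pin_a_step in the frame of hole_3 between -0.003 and 0.0025 m) or (angle between pin_a's own z axis and vertical below 0.06 rad and horizontal distance between pin_a_step and hole_4 below 0.0017 m and z of pin_a_step in the frame of hole_4 between -0.003 and 0.0025 m) or (angle between pin_b's own z axis and vertical below 0.06 rad and horizontal distance between pin_b_step and hole_2 below 0.0017 m and z of pin_b_step in the frame of hole_2 between -0.003 and 0.0025 m) or (angle between pin_b's own z axis and vertical below 0.06 rad and horizontal distance between pin_b_step and hole_3 below 0.0017 m and z of pin_b_step in the frame of hole_3 between -0.003 and 0.0025 m) or (angle between pin_b's own z axis and vertical below 0.06 rad and horizontal distance between pin_b_step and hole_4 below 0.0017 m and z of pin_b_step in the frame of hole_4 between -0.003 and 0.0025 m) or (angle between pin_c's own z axis and vertical below 0.06 rad and horizontal distance between pin_c_step and hole_2 below 0.0017 m and z of pin_c_step in the frame of hole_2 between -0.003 and 0.0025 m) or (angle between pin_c's own z axis and vertical below 0.06 rad and horizontal distance between pin_c_step and hole_3 below 0.0017 m and z of pin_c_step in the frame of hole_3 between -0.003 and 0.0025 m) or (angle between pin_c's own z axis and vertical below 0.06 rad and horizontal distance between pin_c_step and hole_4 below 0.0017 m and z of pin_c_step in the frame of hole_4 between -0.003 and 0.0025 m))), for 0.2 s.
At the end, for the whole second after the job is handed in: The pin from the red stand is released, at rest and upright (0.06 rad) with its shank through a gauge hole and its brass step resting on the rim (within 3 mm in height, 1.7 mm of the hole's axis); other pins within 12 mm, block and offcut within 30 mm of their starts (((angle between pin_a's own z axis and vertical below 0.06 rad and horizontal distance between pin_a_step and hole_2 below 0.0017 m and z of pin_a_step in the frame of hole_2 between -0.003 and 0.0025 m and linear speed of pin_a below 0.02 m/s and contact force between pin_a and the fingers below 0.1 N and distance of each of pin_b, pin_c from where it was at the start of the episode below 0.012 m) or (angle between pin_a's own z axis and vertical below 0.06 rad and horizontal distance between pin_a_step and hole_3 below 0.0017 m and z of pin_a_step in the frame of hole_3 between -0.003 and 0.0025 m and linear speed of pin_a below 0.02 m/s and contact force between pin_a and the fingers below 0.1 N and distance of each of pin_b, pin_c from where it was at the start of the episode below 0.012 m) or (angle between pin_a's own z axis and vertical below 0.06 rad and horizontal distance between pin_a_step and hole_4 below 0.0017 m and z of pin_a_step in the frame of hole_4 between -0.003 and 0.0025 m and linear speed of pin_a below 0.02 m/s and contact force between pin_a and the fingers below 0.1 N and distance of each of pin_b, pin_c from where it was at the start of the episode below 0.012 m) or (angle between pin_b's own z axis and vertical below 0.06 rad and horizontal distance between pin_b_step and hole_2 below 0.0017 m and z of pin_b_step in the frame of hole_2 between -0.003 and 0.0025 m and linear speed of pin_b below 0.02 m/s and contact force between pin_b and the fingers below 0.1 N and distance of each of pin_a, pin_c from where it was at the start of the episode below 0.012 m) or (angle between pin_b's own z axis and vertical below 0.06 rad and horizontal distance between pin_b_step and hole_3 below 0.0017 m and z of pin_b_step in the frame of hole_3 between -0.003 and 0.0025 m and linear speed of pin_b below 0.02 m/s and contact force between pin_b and the fingers below 0.1 N and distance of each of pin_a, pin_c from where it was at the start of the episode below 0.012 m) or (angle between pin_b's own z axis and vertical below 0.06 rad and horizontal distance between pin_b_step and hole_4 below 0.0017 m and z of pin_b_step in the frame of hole_4 between -0.003 and 0.0025 m and linear speed of pin_b below 0.02 m/s and contact force between pin_b and the fingers below 0.1 N and distance of each of pin_a, pin_c from where it was at the start of the episode below 0.012 m) or (angle between pin_c's own z axis and vertical below 0.06 rad and horizontal distance between pin_c_step and hole_2 below 0.0017 m and z of pin_c_step in the frame of hole_2 between -0.003 and 0.0025 m and linear speed of pin_c below 0.02 m/s and contact force between pin_c and the fingers below 0.1 N and distance of each of pin_a, pin_b from where it was at the start of the episode below 0.012 m) or (angle between pin_c's own z axis and vertical below 0.06 rad and horizontal distance between pin_c_step and hole_3 below 0.0017 m and z of pin_c_step in the frame of hole_3 between -0.003 and 0.0025 m and linear speed of pin_c below 0.02 m/s and contact force between pin_c and the fingers below 0.1 N and distance of each of pin_a, pin_b from where it was at the start of the episode below 0.012 m) or (angle between pin_c's own z axis and vertical below 0.06 rad and horizontal distance between pin_c_step and hole_4 below 0.0017 m and z of pin_c_step in the frame of hole_4 between -0.003 and 0.0025 m and linear speed of pin_c below 0.02 m/s and contact force between pin_c and the fingers below 0.1 N and distance of each of pin_a, pin_b from where it was at the start of the episode below 0.012 m)) and horizontal distance between each of pin_a, pin_b, pin_c and red_stand above 0.06 m and distance of each of burl_block, offcut from where it was at the start of the episode below 0.03 m); the robot touches nothing.
It fails at once if a pin was forced against the gauge with more than 30 N (contact force between any of pin_a, pin_b, pin_c and gauge above 30 N).
It fails at once if more than one pin was disturbed (distance of each of pin_a, pin_b from where it was at the start of the episode above 0.012 m or distance of each of pin_b, pin_c from where it was at the start of the episode above 0.012 m or distance of each of pin_a, pin_c from where it was at the start of the episode above 0.012 m).
It fails at once if the block or the offcut was moved more than 30 mm (distance of any of burl_block, offcut from where it was at the start of the episode above 0.03 m).
It also fails if it takes over 61 s, if anything falls off the work surface, if the arm or the gripper's body presses on something with over 40 N, if the wrist force passes 120 N, or if a joint passes its speed limit or range.

## Working session

There is one attempt and no reset: what is moved stays moved. The work goes in short steps, Python scripts to look and compute and a tool call to move; the robot and the scene stay as the last step left them, time stands still between calls to the robot, and variables do not carry over. Pictures are saved under pics/ and viewed, at most 10 in all, crops included, and the job is handed in when it is done.

Besides the shell and the picture viewer there is one more tool, called after ">>>" as name(argument=value, ...), one argument or row to a line, values as JSON. send_rows: Moves the arm, as the interface text tells. Its arguments: {"type":"object","properties":{"moves":{"type":"array"},"squeeze":{"type":"number"}},"required":["moves"]}

```bash
mkdir -p pics; cat > h.py <<'E'
import numpy as np, cv2
from workcell import bot
def cam(n,save=None):
    c=bot.camera(n)
    if save: cv2.imwrite('pics/'+save,c['color'][:,:,::-1])
    return c
def ray(c,px,z):
    K,R,t=map(np.array,(c['camera_matrix'],c['R'],c['t']))
    d=R.T@np.linalg.solve(K,[px[0],px[1],1]); o=-R.T@t
    return o+d*(z-o[2])/d[2]
def proj(c,X):
    p=c['camera_matrix']@(np.array(c['R'])@np.array(X)+c['t']); return p[:2]/p[2]
E
python3 - <<'E'
from h import *
np.set_printoptions(precision=4,suppress=True)
for n in ('top','scene'):
    c=cam(n,n+'0.png'); print(n,c['camera_matrix'],-np.array(c['R']).T@c['t'],c['R'])
    for q,z in (('red_stand',0),('rack',0),('gauge',0),('hole_1',.065),('hole_2',.065),('hole_3',.065),('hole_4',.065),('pin_a',.008),('pin_a_step',.042),('burl_block',0),('offcut',0)):
        for r in bot.landmark_of(n,q)[:5]: print(q,round(r['p'],2),np.round(r['pixel'],1),ray(c,r['pixel'],z)[:2])
    for r in bot.boxes_of(n,'pin_a')[:5]: print('box',r)
print(bot.get_obs())
E
```

```text
top [[472.2311   0.     310.377 ]
 [  0.     472.2311 197.1257]
 [  0.       0.       1.    ]] [ 0.3106 -0.0318  1.1707] [[ 0.0169 -0.9997  0.0179]
 [-0.98   -0.0202 -0.1978]
 [ 0.1981 -0.0142 -0.9801]]
red_stand 0.97 [212.8 211.2] [0.5063 0.195 ]
red_stand 0.81 [221.7 261.1] [0.3827 0.1661]
red_stand 0.65 [211.7 211.1] [0.5065 0.1977]
red_stand 0.27 [357.1 201.1] [ 0.5395 -0.1672]
rack 0.93 [280.2 143.1] [0.6882 0.0316]
gauge 0.74 [362.8 209.6] [ 0.5179 -0.1815]
hole_1 0.93 [375.9 207.2] [ 0.5128 -0.2046]
hole_1 0.65 [339.8 192.2] [ 0.5476 -0.1182]
hole_1 0.56 [357.6 202.5] [ 0.5234 -0.1609]
hole_1 0.56 [390.7 214.8] [ 0.4952 -0.2397]
hole_2 0.93 [375.9 207.2] [ 0.5128 -0.2046]
hole_2 0.65 [339.8 192.2] [ 0.5476 -0.1182]
hole_2 0.56 [357.6 202.5] [ 0.5234 -0.1609]
hole_2 0.56 [390.7 214.8] [ 0.4952 -0.2397]
hole_3 0.93 [375.9 207.2] [ 0.5128 -0.2046]
hole_3 0.65 [339.8 192.2] [ 0.5476 -0.1182]
hole_3 0.56 [357.6 202.5] [ 0.5234 -0.1609]
hole_3 0.56 [390.7 214.8] [ 0.4952 -0.2397]
hole_4 0.93 [375.9 207.2] [ 0.5128 -0.2046]
hole_4 0.65 [339.8 192.2] [ 0.5476 -0.1182]
hole_4 0.56 [357
[... 2080 characters left out ...]
x {'extent': [232.3, 163.2, 243.3, 191.9], 'p': 0.54}
box {'extent': [345.6, 163.7, 353.2, 186.1], 'p': 0.45}
box {'extent': [322.9, 158.0, 332.4, 177.7], 'p': 0.45}
box {'extent': [329.6, 201.5, 397.8, 271.9], 'p': 0.33}
{'time': 1.3, 'q': array([68.4104,  4.9797, 10.0782, 95.1002, -0.0013, 90.0005]), 'qd': array([-0.022 , -0.089 , -0.0248,  0.0395,  0.0013,  0.0086]), 'joint_efforts': array([ -0.005 , -52.0112,  46.4845,   0.0023,  -0.0002,   0.    ]), 'ee_pos': array([0.2024, 0.5114, 0.2313]), 'tcp_rot': array([-179.9984,    0.0013,  158.4099]), 'wrist_force': array([0.7529, 0.0143, 0.2679]), 'torque': array([ 0.005 , -0.0488, -0.0262]), 'grasp_force': 0.0, 'opening': 0.08542485214728579}
```

View pics/top0.png

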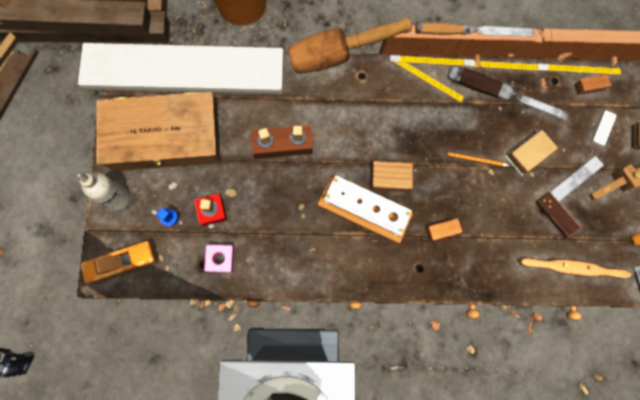

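View pics/scene0.png

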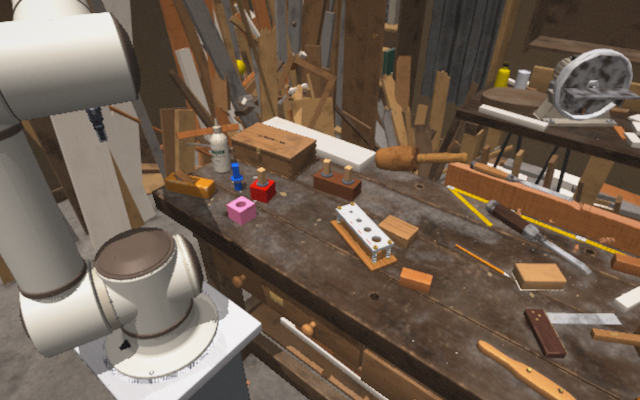

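The top view shows the red stand with its pin near (210,209), the blue pin at (167,217), the empty pink stand at (218,258), the rack at (282,140), the gauge at (366,208), the offcut at (445,229) and the block at (393,174). The scene view agrees: red stand (262,188), gauge (364,230).

```bash
python3 - <<'E'
from h import *
a=cv2.imread('pics/top0.png');b=cv2.imread('pics/scene0.png')
def up(i,x,y,w,h,s): return cv2.resize(i[y:y+h,x:x+w],None,fx=s,fy=s,interpolation=cv2.INTER_CUBIC)
r1=np.hstack([up(a,315,170,100,75,4),up(b,322,195,80,60,5)])
r2=np.hstack([up(a,185,185,50,37,8),up(b,240,160,50,37,8)])
cv2.imwrite('pics/crop1.png',np.vstack([r1,r2]))
E
```

```text
(no output)
```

View pics/crop1.png

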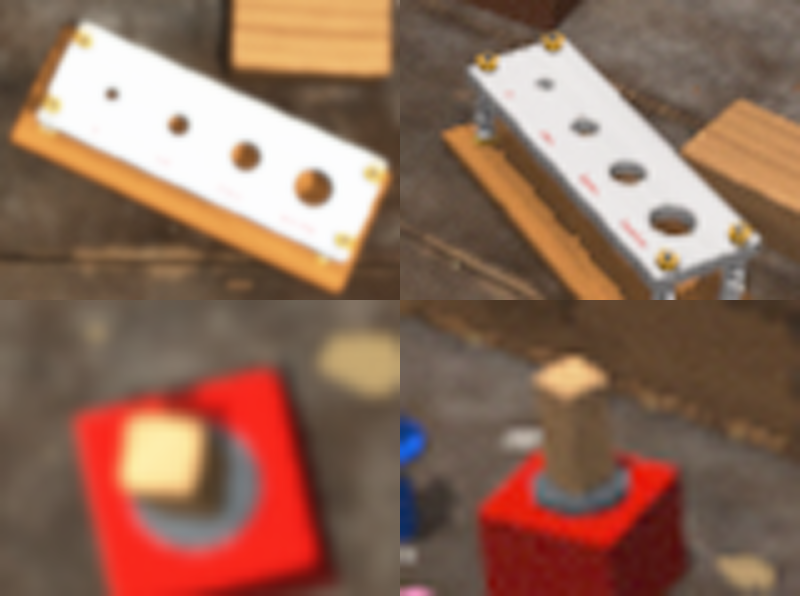

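The crop shows the white plate with four clean holes and the red dots on its lower-left side. It also shows the grey flange and pale grip on the red stand, whose grip is turned a few degrees from the image axes.

```bash
cat > m.py <<'E'
from h import *
np.set_printoptions(precision=4,suppress=True)
c=cam('top');s=cam('scene')
im=c['color'].astype(int)
S=8
big=cv2.resize(c['color'][170:245,315:415],None,fx=S,fy=S,interpolation=cv2.INTER_CUBIC)
m=(big.min(2)>190).astype(np.uint8)
n,l,st,ce=cv2.connectedComponentsWithStats(m); k=1+np.argmax(st[1:,4]); m=(l==k).astype(np.uint8)
cs,h=cv2.findContours(m,cv2.RETR_CCOMP,cv2.CHAIN_APPROX_NONE)
P=[]
for q,hh in zip(cs,h[0]):
    A=cv2.contourArea(q)
    (x,y),(w,hgt),_=cv2.minAreaRect(q)
    if hh[3]>=0 and A>300 and w/hgt<1.4 and hgt/w<1.4:
        M=cv2.moments(q); p=[(M['m10']/M['m00']+.5)/S-.5+315,(M['m01']/M['m00']+.5)/S-.5+170]
        P.append(p+[A]); 
P=sorted(P)
W=np.array([ray(c,p[:2],.065)[:2] for p in P]); print('top holes',np.array(P),W,sep='\n')
print('spacing',np.linalg.norm(np.diff(W,axis=0),axis=1))
d=W[0]-W[-1]; print('yaw',np.degrees(np.arctan2(-d[0],d[1])),'ctr',W.mean(0))
N=sorted([r['pixel'] for r in bot.landmark_of('scene','hole_1')[:4]],key=lambda p:p[1])
V=np.array([ray(s,p,.065)[:2] for p in N]); print('scene net',V); print(np.linalg.norm(np.diff(V,axis=0),axis=1),V.mean(0))
E
cat > g.py <<'E'
from h import *
np.set_printoptions(precision=4,suppress=True)
def seg(c,x,y,w,h,f,S=8):
    b=cv2.resize(c['color'][y:y+h,x:x+w],None,fx=S,fy=S,interpolation=cv2.INTER_CUBIC).astype(int)
    m=f(b[:,:,0],b[:,:,1],b[:,:,2]).astype(np.uint8)
    n,l,st,ce=cv2.connectedComponentsWithStats(m); k=1+np.argmax(st[1:,4])
    q=max(cv2.findContours((l==k).astype(np.uint8),0,1)[0],key=cv2.contourArea).reshape(-1,2)
    return (q+.5)/S-.5+[x,y]
def rect(c,q,z):
    w=np.array([ray(c,p,z)[:2] for p in q],np.float32)
    return cv2.minAreaRect(w)
if __name__=='__main__':
    c=cam('top');s=cam('scene')
    print('grip top',rect(c,seg(c,185,185,50,37,lambda r,g,b:(r>200)&(g>160)),.105))
    print('stand top(+side)',rect(c,seg(c,185,185,50,45,lambda r,g,b:(r>150)&(g<100)),.05))
    q=seg(c,185,185,50,37,lambda r,g,b:(abs(r-b)<40)&(r>85)&(g>85)&(abs(r-g)<30));print('flange circ',cv2.minEnclosingCircle(np.array([ray(c,p,.055)[:2] for p in q],np.float32)))
    print('scene grip top',rect(s,seg(s,250,160,30,12,lambda r,g,b:(r>190)&(g>140)),.105))
E
python3 m.py; python3 g.py
```

```text
top holes
[[ 342.5084  193.0756  559.5   ]
 [ 359.2056  200.7876 1604.5   ]
 [ 376.0264  208.6488 3085.5   ]
 [ 392.9111  216.5019 5032.    ]]
[[ 0.5456 -0.1247]
 [ 0.5276 -0.1647]
 [ 0.5093 -0.2048]
 [ 0.4912 -0.2449]]
spacing [0.0439 0.0441 0.044 ]
yaw -24.370255960241494 ctr [ 0.5184 -0.1848]
scene net [[ 0.5524 -0.1227]
 [ 0.5278 -0.1618]
 [ 0.5068 -0.2069]
 [ 0.4976 -0.2443]]
[0.0463 0.0496 0.0386] [ 0.5211 -0.1839]
grip top ((0.5052266120910645, 0.19412896037101746), (0.020939204841852188, 0.02193514071404934), 85.61272430419922)
stand top(+side) ((0.5048657655715942, 0.19531026482582092), (0.06526490300893784, 0.06432066112756729), 15.543844223022461)
flange circ ((0.5320501327514648, 0.1953212320804596), 0.06718015670776367)
scene grip top ((0.5070080161094666, 0.19272524118423462), (0.024554330855607986, 0.021911639720201492), 81.3961181640625)
```

>>> send_rows(
  moves=[0.93, -0.975, 0, 0, 0, -0.65, -1, 0.93, -0.975, 0, 0, 0, -0.65, -1, 0.93, -0.975, 0, 0, 0, -0.65, -1, 0.93, -0.975, 0, 0, 0, -0.65, -1, 0.93, -0.975, 0, 0, 0, -0.65, -1, 0.93, -0.975, 0, 0, 0, -0.65, -1, 0.93, -0.975, 0, 0, 0, -0.65, -1],
  squeeze=60,
)

```text
time: 2.42
ee_pos: [0.3658, 0.3399, 0.2314]
tcp_rot: [180.0, -0.0, 119.1]
wrist_force: [-0.0, -0.2, -1.3]
opening: 0.0854
grasp_force: 0.0
```

>>> send_rows(
  moves=[0.93, -0.975, 0, 0, 0, -0.65, -1, 0.93, -0.975, 0, 0, 0, -0.65, -1, 0.93, -0.975, 0, 0, 0, -0.65, -1, 0.93, -0.975, 0, 0, 0, -0.65, -1, 0.93, -0.975, 0, 0, 0, -0.65, -1, 0.93, -0.975, 0, 0, 0, -0.65, -1, 0, 0, 0, 0, 0, 0, -1],
)

```text
time: 3.3
ee_pos: [0.5056, 0.1932, 0.2309]
tcp_rot: [-180.0, 0.0, 85.6]
wrist_force: [-0.5, 0.5, 0.1]
opening: 0.0855
grasp_force: 0.0
```

>>> send_rows(
  moves=[0, 0.03, -1, 0, 0, 0, -1, 0, 0, -1, 0, 0, 0, -1, 0, 0, -1, 0, 0, 0, -1, 0, 0, -1, 0, 0, 0, -1, 0, 0, -1, 0, 0, 0, -1, 0, 0, -1, 0, 0, 0, -1, 0, 0, -0.6, 0, 0, 0, -1, 0, 0, 0, 0, 0, 0, -1],
)

```text
time: 4.3
ee_pos: [0.5038, 0.1954, 0.0656]
tcp_rot: [-179.9, 0.0, 85.8]
wrist_force: [0.2, 0.8, -0.6]
opening: 0.0849
grasp_force: 0.0
```

>>> send_rows(
  moves=[0, 0, 0, 0, 0, 0, 1, 0, 0, 0, 0, 0, 0, 1, 0, 0, 0, 0, 0, 0, 1, 0, 0, 0, 0, 0, 0, 1, 0, 0, 0, 0, 0, 0, 1, 0, 0, 0, 0, 0, 0, 1],
)

```text
time: 5.05
ee_pos: [0.5049, 0.1954, 0.0668]
tcp_rot: [180.0, -0.0, 85.8]
wrist_force: [-0.6, -0.8, 4.7]
opening: 0.0212
grasp_force: 59.3
```

>>> send_rows(
  moves=[0, 0, 0.3, 0, 0, 0, 1, 0, 0, 0.7, 0, 0, 0, 1, 0, 0, 1, 0, 0, 0, 1, 0, 0, 1, 0, 0, 0, 1, 0, 0, 1, 0, 0, 0, 1, 0, 0, 1, 0, 0, 0, 1, 0, 0, 0, 0, 0, 0, 1],
)

```text
time: 5.92
ee_pos: [0.5054, 0.1956, 0.1938]
tcp_rot: [179.8, -0.1, 85.8]
wrist_force: [0.0, -0.3, -1.9]
opening: 0.0212
grasp_force: 59.2
```

>>> send_rows(
  moves=[0.12, -0.985, 0, 0, 0, 0, 1, 0.12, -0.985, 0, 0, 0, 0, 1, 0.12, -0.985, 0, 0, 0, 0, 1, 0.12, -0.985, 0, 0, 0, 0, 1, 0.12, -0.985, 0, 0, 0, 0, 1, 0.12, -0.985, 0, 0, 0, 0, 1, 0.12, -0.985, 0, 0, 0, 0, 1],
)

```text
time: 6.8
ee_pos: [0.5252, 0.0221, 0.1903]
tcp_rot: [-179.9, 0.0, 85.8]
wrist_force: [1.3, 0.5, -1.0]
opening: 0.021
grasp_force: 59.2
```

>>> send_rows(
  moves=[0.12, -0.985, 0, 0, 0, 0, 1, 0.12, -0.985, 0, 0, 0, 0, 1, 0.12, -0.985, -0.2, 0, 0, 0, 1, 0.12, -0.985, -0.4, 0, 0, 0, 1, 0.12, -0.985, -0.5, 0, 0, 0, 1, 0.12, -0.985, -0.5, 0, 0, 0, 1, 0, 0, 0, 0, 0, 0, 1, 0, 0, 0, 0, 0, 0, 1],
)

```text
time: 7.8
ee_pos: [0.5433, -0.1244, 0.151]
tcp_rot: [-180.0, -0.0, 85.8]
wrist_force: [-0.2, 0.0, -0.7]
opening: 0.0212
grasp_force: 59.2
```

```bash
python3 - <<'E'
from h import *
np.set_printoptions(precision=4,suppress=True)
c=cam('top');s=cam('scene')
o=bot.get_obs();print(o['ee_pos'],o['tcp_rot'],o['wrist_force'])
a=cv2.cvtColor(c['color'],4);b=cv2.cvtColor(s['color'],4)
def up(i,x,y,w,h,k): return cv2.resize(i[y:y+h,x:x+w],None,fx=k,fy=k,interpolation=cv2.INTER_CUBIC)
cv2.imwrite('pics/crop2.png',np.hstack([up(a,312,165,95,95,4),up(b,315,145,95,95,4)]))
E
```

```text
[ 0.5437 -0.1241  0.1517] [179.9749  -0.0055  85.8315] [-0.0294  0.1934 -0.9483]
```

View pics/crop2.png

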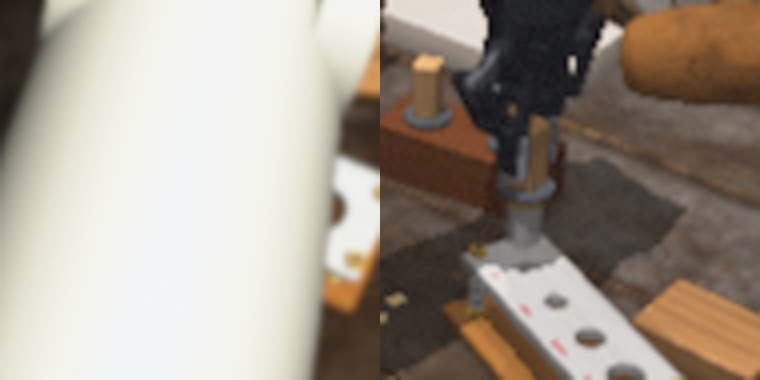

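The scene crop shows the pin held upright over hole_1, with the flange near crop (527,188) and a thick shank of about 24 mm. The arm hides the top view.

```bash
python3 - <<'E'
from h import *
np.set_printoptions(precision=2,suppress=True)
s=cam('scene')
K=cv2.imread('pics/scene0.png')[:,:,::-1].astype(int)
s0=dict(s,color=K)
# holes: dark pixels in scene0 near predicted
H=[(.5456,-.1247),(.5276,-.1647),(.5093,-.2048),(.4912,-.2449)]
S=8;b=cv2.resize(K[195:255,322:402].astype(np.uint8),None,fx=S,fy=S,interpolation=cv2.INTER_CUBIC)
m=(b.min(2)>165).astype(np.uint8)
cs,h=cv2.findContours(m,cv2.RETR_CCOMP,cv2.CHAIN_APPROX_NONE)
for r in [5.5,8,10.5,13][:]:
    i=[5.5,8,10.5,13].index(r);p=proj(s,[*H[i],.065]);
    for q in cs:
        x,y,w,hh=cv2.boundingRect(q);cx=(x+w/2-.5)/S+322;cy=(y+hh/2-.5)/S+195
        if abs(cx-p[0])<5 and abs(cy-p[1])<5 and w>15: print('hole',i+1,p,'box ctr',cx,cy,'size',w/S,hh/S)
o=bot.get_obs();e=o['ee_pos'];foot=e[2]-.0588
P=[e[0],e[1]-.0013]
for z in (0,17,34,38,42,44.5,47): 
    p=proj(s,[*P,foot+z/1000]); print(z,p)
    r=int(round(p[1]));print(s['color'][r,int(p[0])-14:int(p[0])+15].mean(1).astype(int), int(p[0])-14)
E
```

```text
hole 1 [349.7  211.89] box ctr 351.0 211.8125 size 2.875 2.0
hole 2 [357.72 220.43] box ctr 358.875 220.5 size 5.625 3.625
hole 3 [366.17 229.53] box ctr 363.0 227.0625 size 53.625 47.5
hole 3 [366.17 229.53] box ctr 367.4375 229.75 size 7.75 4.875
hole 4 [375.18 239.15] box ctr 376.4375 239.1875 size 9.75 6.5
0 [349.97 204.45]
[ 53  52  49  56  52  49  50  46  43  39  58  75  82  96 116 113 113 108
  98  98 114 101  70  61  58  64  67  67  67] 335
17 [350.23 199.56]
[64 66 58 49 46 48 48 49 51 51 60 75 89 95 86 88 88 88 82 66 54 58 59 61
 59 59 58 64 60] 336
34 [350.5  194.58]
[54 50 48 49 45 45 39 35 40 41 45 51 58 66 67 74 72 67 58 57 45 38 39 51
 53 54 58 59 63] 336
38 [350.57 193.4 ]
[48 48 48 48 52 43 37 38 41 42 50 55 56 72 85 89 88 92 98 97 88 72 47 40
 46 57 58 62 65] 336
42 [350.63 192.21]
[ 50  47  46  47  51  44  39  38  44  51  58  55  56  61  65  69  77  77
  91  98 100  94  72  35  42  55  62  60  59] 336
44.5 [350.67 191.46]
[ 51  51  47  46  51  44  36  40  49  58  63  61  63  68  68  74  84  71
  80  91  92 100  85  38  39  56  62  58  60] 336
47 [350.71 190.71]
[ 51  51  47  46  51  44  36  40  49  58  63  61  63  68  68  74  84  71
  80  91  92 100  85  38  39  56  62  58  60] 336
```

>>> send_rows(
  moves=[0.084, -0.024, -0.3, 0, 0, 0, 1, 0, 0, -0.4, 0, 0, 0, 1, 0, 0, -0.3, 0, 0, 0, 1, 0, 0, 0, 0, 0, 0, 1],
)

```text
time: 8.45
ee_pos: [0.5452, -0.1253, 0.1252]
tcp_rot: [-179.9, -0.0, 85.8]
wrist_force: [0.3, -0.3, -1.4]
opening: 0.0216
grasp_force: 59.2
```

>>> send_rows(
  moves=[0, 0, -0.08, 0, 0, 0, 1, 0, 0, -0.08, 0, 0, 0, 1, 0, 0, 0, 0, 0, 0, 1],
)

```text
time: 8.82
ee_pos: [0.5459, -0.1255, 0.1229]
tcp_rot: [179.9, 0.0, 85.8]
wrist_force: [-0.4, 0.5, 4.5]
opening: 0.0214
grasp_force: 59.8
```

>>> send_rows(
  moves=[0, 0, 0, 0, 0, 0, 1, 0, 0, 0, 0, 0, 0, 1],
)

```text
time: 9.07
ee_pos: [0.5459, -0.1255, 0.1227]
tcp_rot: [180.0, 0.0, 85.8]
wrist_force: [-1.0, -0.6, 4.2]
opening: 0.0208
grasp_force: 59.8
```

```bash
python3 - <<'E'
from h import *
np.set_printoptions(precision=2,suppress=True,linewidth=200)
s=cam('scene');o=bot.get_obs();e=o['ee_pos'];print(e,o['wrist_force'],o['torque'])
b=cv2.cvtColor(s['color'],4)
cv2.imwrite('pics/crop3.png',cv2.resize(b[165:240,315:390],None,fx=8,fy=8,interpolation=cv2.INTER_CUBIC))
foot=e[2]-.0608
for z in (4,10,16,22,28,38,44): 
    p=proj(s,[e[0],e[1],foot+z/1000]); print(z,p)
    r=int(round(p[1]));print(s['color'][r,336:366].mean(1).astype(int))
E
```

```text
[ 0.55 -0.13  0.12] [-0.22  1.56  4.55] [0.01 0.2  0.01]
4 [350.   211.73]
[ 66  80 102 126 165 198 178 133 139 137 124  89  94 113 116 113 108  96  90 103 116 147 194 211 210 209 198 157  90  58]
10 [350.09 210.06]
[ 94 121 131 122 122 130 137 138 136 139 125  94  79  97 112 106  98  87  82 101 122 121 124 162 199 156  89  47  45  51]
16 [350.19 208.39]
[100  99  72  75  80 108 136 137 136 136 127 101  81  85  87  87  90  89  85 107 134 133 131 129 112  49  49  54  55  48]
22 [350.28 206.7 ]
[ 47  62  79  76  86 106 127 136 137 136 130 106  76  85  85  87  86  88  86 106 130 130 115  82  54  55  60  60  60  59]
28 [350.37 205.  ]
[ 51  51  56  56  55  53  49  58  76  89 106  89  73  76  75  73  72  74  79  93 107  84  58  60  61  65  66  69  66  65]
38 [350.53 202.15]
[47 45 47 43 46 49 43 46 51 48 47 45 48 76 93 87 94 99 95 89 77 67 58 59 64 61 63 65 63 61]
44 [350.62 200.42]
[67 69 67 58 49 47 46 49 49 54 58 57 59 62 66 76 85 78 84 97 98 98 86 62 60 61 62 63 62 60]
```

View pics/crop3.png

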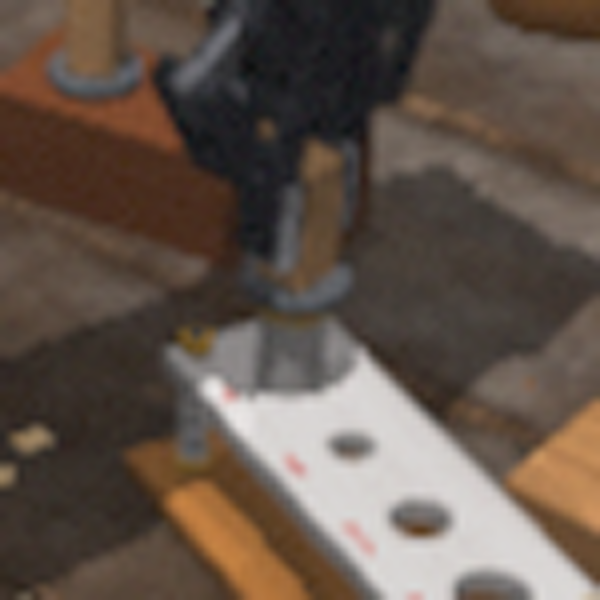

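The crop shows the pin upright and stopped on hole_1, with the shank spanning columns 346.8–355.0 (about 23.6 mm) and holes 2–4 clear below it. I'll check the foot's row for the depth direction before leaving.

```bash
python3 - <<'E'
from h import *
np.set_printoptions(precision=2,suppress=True,linewidth=200)
s=cam('scene');o=bot.get_obs();e=o['ee_pos'];print(e*1000)
print(s['color'][190:220,345:357].mean(2).astype(int))
P=e.copy()
for nm,z,r in (('foot',0,11.1),('sh top',34,12.1),('step top',42,14.2),('flange bot',42,20),('flange top',47,20)):
    a=np.linspace(0,6.3,200);q=np.array([proj(s,[P[0]+r/1e3*np.cos(t),P[1]+r/1e3*np.sin(t),e[2]-.0602+z/1e3]) for t in a])
    print(nm,q.min(0),q.max(0))
E
```

```text
[ 545.9  -125.49  122.55]
[[ 28  32  33  32  36  61  82  74  62  69  67  73]
 [ 32  29  29  30  37  65  79  72  65  68  69  70]
 [ 28  29  30  21  47  79  85  67  65  73  73  71]
 [ 21  32  27  30  55  85  93  69  69  74  74  74]
 [ 19  31  32  29  53  85  93  74  78  72  77  72]
 [ 25  30  30  29  59  88  91  80  82  76  77  75]
 [ 42  48  34  29  60  95  91  72  81  76  77  72]
 [ 55  63  58  48  74 101  97  73  77  74  76  74]
 [ 56  66  68  69  81 100  91  79  78  75  78  77]
 [ 63  65  61  65  74  81  76  83  74  78  89  93]
 [ 50  57  57  55  63  64  73  83  77  83  97  98]
 [ 49  51  57  56  70  78  73  90  91  93 100  99]
 [ 48  43  46  49  73  94  85  94  96  93  88  78]
 [ 45  45  50  50  61  79  78  79  77  75  66  57]
 [ 45  52  62  60  59  62  60  58  61  63  71  75]
 [ 89 105  90  72  76  73  73  71  74  77  92 105]
 [128 130 104  76  82  86  86  84  85  83 100 122]
 [136 132 107  79  84  85  87  87  87  84 103 128]
 [137 128 100  80  83  84  87  87  89  84 108 133]
 [135 125  97  81  93  99  88  88  89  86 108 132]
 [137 124  94  82  98 111 106 100  85  84 102 125]
 [136 122  91  88 107 114 115 103  89  83 100 118]
 [137 122  90  94 115 115 113 106  96  89  99 118]
 [133 119 104 102 114 115 112 108 102 101 138 180]
 [175 149 177 176 174 161 162 168 178 176 192 212]
 [216 203 212 213 210 204 205 209 214 211 212 209]
 [226 222 214 214 213 213 215 213 213 213 211 211]
 [225 221 212 213 214 213 215 214 214 213 214 211]
 [226 222 210 212 213 213 214 212 213 213 213 211]
 [199 217 214 212 213 213 214 213 214 214 207 180]]
foot [346.08 210.34] [353.82 215.06]
sh top [346.18 200.62] [354.77 205.69]
step top [345.54 197.9 ] [355.67 203.83]
flange bot [343.47 196.72] [357.74 205.07]
flange top [343.53 195.28] [357.84 203.62]
```

>>> send_rows(
  moves=[0, 0, 0.6, 0, 0, 0, 1, -0.432, -0.966, 0, 0, 0, 0, 1, -0.432, -0.966, 0, 0, 0, 0, 1, -0.432, -0.966, 0, 0, 0, 0, 1, -0.432, -0.966, 0, 0, 0, 0, 1, -0.432, -0.966, 0, 0, 0, 0, 1, 0, 0, 0, 0, 0, 0, 1, 0, 0, 0, 0, 0, 0, 1],
)

```text
time: 10.18
ee_pos: [0.4919, -0.2459, 0.1375]
tcp_rot: [180.0, -0.0, 85.8]
wrist_force: [0.1, 0.5, -1.3]
opening: 0.0215
grasp_force: 59.1
```

```bash
python3 - <<'E'
from h import *
np.set_printoptions(precision=2,suppress=True,linewidth=200)
s=cam('scene');o=bot.get_obs();e=o['ee_pos'];print(e*1000,o['wrist_force'],o['torque'],o['tcp_rot'])
b=cv2.cvtColor(s['color'],4)
cv2.imwrite('pics/crop4.png',cv2.resize(b[175:250,340:415],None,fx=8,fy=8,interpolation=cv2.INTER_CUBIC))
print('hole4 scene', proj(s,[.4912,-.2449,.065])+[1.25,0])
for z in (0,8,16,24,32):
    p=proj(s,[e[0],e[1],e[2]-.0592+z/1e3]);r=int(round(p[1]));print(z,p,s['color'][r,362:390].mean(1).astype(int))
for nm,z,r in (('foot',0,11.1),('sh low',1,12.1),('flange bot',42,20),('flange top',47,20)):
    q=np.array([proj(s,[e[0]+r/1e3*np.cos(t),e[1]+r/1e3*np.sin(t),e[2]-.0592+z/1e3]) for t in np.linspace(0,6.3,200)])
    print(nm,q.min(0),q.max(0))
E
```

```text
[ 492.   -245.69  137.45] [-0.11 -0.12 -0.91] [0.01 0.01 0.05] [180.    -0.01  85.81]
hole4 scene [376.43 239.15]
0 [376.01 235.29] [224 224 214 182 165 131 132 130 131 132 122  91  90 104 114 114 110 105  97  97 121 134 134 122 104  88  56  53]
8 [376.26 232.95] [223 223 222 221 221 221 210 183 182 166 118  80  77  93 109  97  87  87  87  85 107 126 102  71  55  56  54  54]
16 [376.51 230.59] [223 217 200 170 139 121 125 152 193 179 117  83  74  81  83  85  84  85  84  84  81  70  52  54  52  54  60  68]
24 [376.77 228.21] [137 125  94  89  88 100 114 119 159 190 168 101  74  74  75  76  70  71  71  73  71  61  69  75  79  82  85  84]
32 [377.03 225.8 ] [131 133 132 126 123 137 168 190 174 132 123  89  50  54  60  77  75  75  74  72  70  64  66  77  82  82  79  81]
foot [371.73 232.51] [380.29 238.1 ]
sh low [371.38 231.98] [380.71 238.07]
flange bot [369.47 217.89] [385.27 227.81]
flange top [369.61 216.37] [385.46 226.27]
```

View pics/crop4.png

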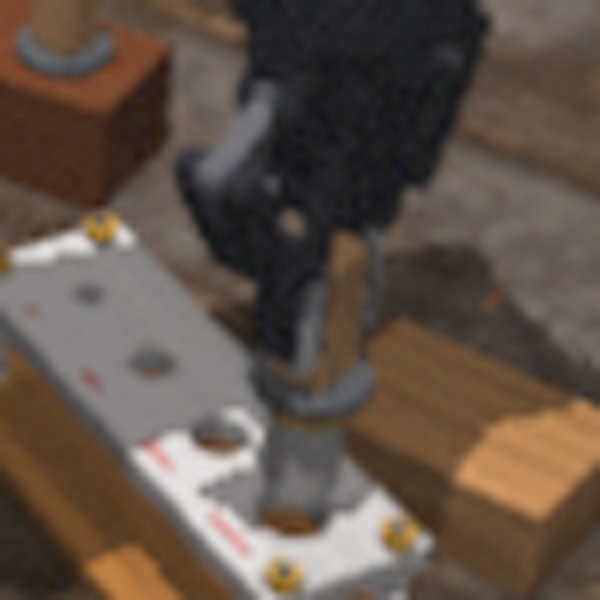

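The crop shows the pin above hole_4. The shank centre is at column ~376.9 and the hole is visible just below it at ~376.3, so they line up to about 0.5 mm sideways. I'll feel it in gently.

>>> send_rows(
  moves=[0, 0, -0.25, 0, 0, 0, 1, 0, 0, -0.25, 0, 0, 0, 1, 0, 0, -0.1, 0, 0, 0, 1, 0, 0, -0.1, 0, 0, 0, 1, 0, 0, 0, 0, 0, 0, 1],
)

```text
time: 10.85
ee_pos: [0.4918, -0.2459, 0.1196]
tcp_rot: [-180.0, -0.0, 85.8]
wrist_force: [0.7, 2.2, -2.1]
opening: 0.0217
grasp_force: 58.9
```

>>> send_rows(
  moves=[0, 0, -0.12, 0, 0, 0, 1, 0, 0, -0.12, 0, 0, 0, 1, 0, 0, 0, 0, 0, 0, 1, 0, 0, 0, 0, 0, 0, 1],
)

```text
time: 11.35
ee_pos: [0.4918, -0.246, 0.1135]
tcp_rot: [-180.0, -0.0, 85.8]
wrist_force: [2.9, 3.3, -3.0]
opening: 0.0212
grasp_force: 58.8
```

```bash
python3 - <<'E'
from h import *
for i in range(3):
    bot.camera('scene');o=bot.get_obs();print(np.round(o['ee_pos']*1000,2),np.round(o['wrist_force'],2),np.round(o['torque'],3))
E
```

```text
[ 491.79 -246.01  113.55] [ 2.99  4.14 -4.18] [ 1.143 -0.767  0.054]
[ 491.78 -246.    113.53] [ 3.26  4.12 -3.48] [ 1.224 -0.834  0.024]
[ 491.79 -245.98  113.52] [ 3.5   4.97 -2.46] [ 1.154 -0.827  0.   ]
```

>>> send_rows(
  moves=[0.02, 0.03, 0, 0, 0, 0, 1, 0, 0, 0, 0, 0, 0, 1],
)

```text
time: 11.75
ee_pos: [0.492, -0.2457, 0.1137]
tcp_rot: [-180.0, 0.0, 85.8]
wrist_force: [0.4, 2.0, -2.6]
opening: 0.0215
grasp_force: 59.1
```

```bash
cat > f.py <<'E'
from h import *
for i in range(3):
    bot.camera('scene');o=bot.get_obs();print(np.round(o['ee_pos']*1000,2),np.round(o['wrist_force'],2),np.round(o['torque'],3))
E
python3 f.py
```

```text
[ 492.01 -245.69  113.75] [-0.32  0.73 -1.59] [ 0.352 -0.103  0.044]
[ 492.   -245.65  113.77] [-0.4   1.39 -1.87] [ 0.296 -0.107 -0.01 ]
[ 492.04 -245.68  113.8 ] [-0.11  1.37 -1.31] [0.276 0.004 0.013]
```

>>> send_rows(
  moves=[0.01, 0.032, 0, 0, 0, 0, 1, 0, 0, 0, 0, 0, 0, 1],
)

```text
time: 12.15
ee_pos: [0.4925, -0.2448, 0.1139]
tcp_rot: [180.0, 0.0, 85.8]
wrist_force: [0.1, -0.2, -0.7]
opening: 0.0211
grasp_force: 59.1
```

```bash
python3 f.py
```

```text
[ 492.47 -244.81  113.89] [-0.56  0.27 -2.07] [ 0.024 -0.053  0.011]
[ 492.46 -244.8   113.88] [-0.64  0.23 -0.24] [ 0.026 -0.011  0.023]
[ 492.46 -244.73  113.84] [-0.36 -0.35 -1.74] [-0.038 -0.005  0.033]
```

It is free in hole_4, which confirms the hole_1 press was about 1.3 mm off centre. Next I'll feel hole_3, to be sure it is too small.

>>> send_rows(
  moves=[0, 0, 0.8, 0, 0, 0, 1, 0, 0, 0, 0, 0, 0, 1, 0.36, 0.8, 0, 0, 0, 0, 1, 0.36, 0.8, 0, 0, 0, 0, 1, 0, 0, -0.3, 0, 0, 0, 1, 0, 0, -0.08, 0, 0, 0, 1, 0, 0, -0.06, 0, 0, 0, 1, 0, 0, 0, 0, 0, 0, 1],
)

```text
time: 13.3
ee_pos: [0.5103, -0.2049, 0.123]
tcp_rot: [180.0, -0.0, 85.8]
wrist_force: [-1.9, 2.0, 4.8]
opening: 0.0214
grasp_force: 59.8
```

>>> send_rows(
  moves=[0, 0, -0.04, 0, 0, 0, 1, 0, 0, 0, 0, 0, 0, 1, 0, 0, 0, 0, 0, 0, 1],
)

```text
time: 13.68
ee_pos: [0.5104, -0.2049, 0.122]
tcp_rot: [180.0, 0.0, 85.8]
wrist_force: [-2.1, 1.5, 5.7]
opening: 0.0211
grasp_force: 60.0
```

>>> send_rows(
  moves=[0, 0, 0.5, 0, 0, 0, 1, -0.36, -0.8, 0, 0, 0, 0, 1, -0.36, -0.8, 0, 0, 0, 0, 1, 0, 0, 0, 0, 0, 0, 1, 0, 0, -0.4, 0, 0, 0, 1, 0, 0, -0.2, 0, 0, 0, 1, 0, 0, -0.2, 0, 0, 0, 1, 0, 0, 0, 0, 0, 0, 1],
)

```text
time: 14.68
ee_pos: [0.4923, -0.2442, 0.1137]
tcp_rot: [-180.0, -0.0, 85.8]
wrist_force: [-0.2, -0.0, -0.9]
opening: 0.0214
grasp_force: 59.2
```

>>> send_rows(
  moves=[0, -0.02, -0.3, 0, 0, 0, 1, 0, 0, -0.3, 0, 0, 0, 1, 0, 0, -0.2, 0, 0, 0, 1, 0, 0, -0.1, 0, 0, 0, 1, 0, 0, 0, 0, 0, 0, 1],
)

```text
time: 15.3
ee_pos: [0.4924, -0.2451, 0.0916]
tcp_rot: [-180.0, -0.0, 85.8]
wrist_force: [-0.8, -0.5, -1.6]
opening: 0.0213
grasp_force: 59.2
```

>>> send_rows(
  moves=[0, 0, -0.06, 0, 0, 0, 1, 0, 0, 0, 0, 0, 0, 1, 0, 0, 0, 0, 0, 0, 1, 0, 0, 0, 0, 0, 0, 1],
)

```text
time: 15.8
ee_pos: [0.4925, -0.2452, 0.0904]
tcp_rot: [180.0, 0.0, 85.8]
wrist_force: [-0.7, -1.2, -0.7]
opening: 0.0217
grasp_force: 59.2
```

```bash
python3 f.py
```

```text
[ 492.51 -245.14   90.35] [ 0.11 -0.47 -1.28] [-0.015  0.042 -0.023]
[ 492.46 -245.16   90.33] [ 0.66 -0.51 -1.76] [ 0.036 -0.017  0.006]
[ 492.47 -245.14   90.33] [ 0.31  0.1  -1.31] [-0.005  0.006 -0.004]
```

>>> send_rows(
  moves=[0, 0, -0.04, 0, 0, 0, 1, 0, 0, 0, 0, 0, 0, 1, 0, 0, 0, 0, 0, 0, 1],
)

```text
time: 16.32
ee_pos: [0.4926, -0.2452, 0.0896]
tcp_rot: [180.0, 0.0, 85.8]
wrist_force: [-0.6, 1.2, 2.3]
opening: 0.0214
grasp_force: 59.7
```

```bash
python3 f.py
```

```text
[ 492.55 -245.2    89.57] [-1.11  0.15  3.02] [ 0.105  0.192 -0.001]
[ 492.56 -245.19   89.53] [-0.9   0.09  3.41] [ 0.073  0.135 -0.012]
[ 492.57 -245.17   89.49] [-0.51  0.22  2.61] [ 0.098  0.163 -0.01 ]
```

>>> send_rows(
  moves=[0, 0, 0, 0, 0, 0, 0.3, 0, 0, 0, 0, 0, 0, 0, 0, 0, 0, 0, 0, 0, 0, 0, 0, 0, 0, 0, 0, -0.3, 0, 0, 0, 0, 0, 0, -0.3],
)

```text
time: 17.1
ee_pos: [0.4925, -0.2451, 0.0892]
tcp_rot: [-180.0, -0.0, 85.8]
wrist_force: [-0.8, 0.6, 0.1]
opening: 0.0557
grasp_force: 0.0
```

>>> send_rows(
  moves=[0, 0, 0.3, 0, 0, 0, -0.3, 0, 0, 0.6, 0, 0, 0, -0.3, 0, 0, 1, 0, 0, 0, -0.3, 0, 0, 1, 0, 0, 0, -0.3, 0, 0, 1, 0, 0, 0, -0.3, 0, 0, 0.5, 0, 0, 0, -0.3, 0, 0, 0, 0, 0, 0, -0.3],
)

```text
time: 17.98
ee_pos: [0.4929, -0.2453, 0.2003]
tcp_rot: [179.9, 0.0, 85.8]
wrist_force: [0.4, -0.0, -0.2]
opening: 0.0556
grasp_force: 0.0
```

```bash
python3 - <<'E'
from h import *
s=cam('scene')
print('hole4',proj(s,[.4912,-.2449,.065])+[1.25,0])
cv2.imwrite('pics/crop5.png',cv2.resize(cv2.cvtColor(s['color'],4)[165:265,320:420],None,fx=6,fy=6,interpolation=cv2.INTER_CUBIC))
E
```

```text
hole4 [376.42678461 239.14510733]
```

View pics/crop5.png

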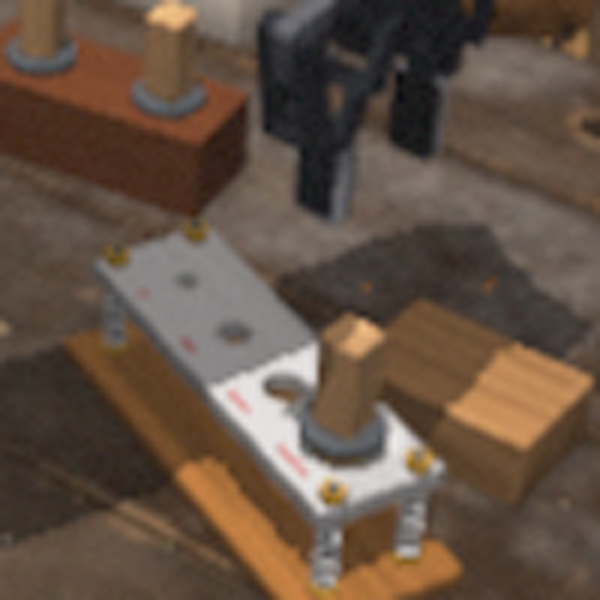

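The pin stands in hole_4 (crop 343,430) with its flange just above the plate, and the fingers are clear of it. The block and the rack pins look undisturbed.

```bash
python3 -c "
from h import *
print(bot.job_done())"
```

```text
the job is handed in; nothing more can be done
None
```

I handed the job in: the pin from the red stand is the 24.2 mm one. It was stopped at hole_1 and hole_3 and now stands released, its step on the rim of hole_4 (26 mm), the smallest hole that takes it. `job_done()` returned no verdict.

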